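Close the parts box: inner flap first, then the lid

TASK

The teal parts box on the desk stands open. Working only by pushing with the fingers, first fold its upright orange inner flap down flat over the middle compartment, then swing the lid over it and press it fully shut, and move clear. Do not pick up, shift or tip the box, and leave the small parts in it and the things standing round it where they are.

Things in the scene. Friction and masses are not known exactly. Their poses are not given: they have to be found in the camera images.
- case: teal parts box, loose on the desk, about 1.5 kg, 105 mm deep (its x) by 160 mm wide (its y), rim 32 mm above the desk, open on top, three compartments side by side along y. Origin: centre of its underside. x points from the flap's hinge side to the lid's hinge side: within 70 degrees of straight away from the robot; z up. Lid hinge line: x = +53, z = 33 mm; flap hinge line: x = -50, z = 30 mm.
- case_lid (a joint): angle of the lid, rad: 0 shut flat, about 1.57 upright, 1.83 open against its stop, leaning back away from the box. Starts 1.5 to 1.8. Stiff friction hinge (0.1 N m): it stays where it is left and does not fall shut.
- case_flap (a joint): angle of the orange flap, rad: 0 folded flat on the middle compartment, about 1.57 upright, 1.75 at its stop, leaning outwards. Starts 1.35 to 1.7; as the angle falls it turns towards the lid's side. Friction hinge (0.06 N m): stays where it is left. While it stands up, the lid strikes it and cannot shut.
- flap_edge (a point): middle of the flap's free edge; turns with the flap, its x axis pointing from the flap's hinge to the free edge. The flap is a plate 58 mm wide (along the box's y), centred on the box, 2.5 mm thick, reaching 96 mm from its hinge; folded, its top is 31 mm above the desk, just below the rim.
- flap_hinge (a point): middle of the flap's hinge line, 30 mm above the desk; axes as the box's
- lid_edge (a point): middle of the lid's free edge; turns with the lid, its x axis pointing from the free edge back to the lid's hinge. The lid is a flat teal plate 161 mm wide (along the box's y), 3 mm thick, reaching 106 mm from its hinge; shut, its top is 36 mm above the desk.
- case_lid_hinge (a point): middle of the lid's hinge line, 33 mm above the desk; axes as the box's
- jar: small flux jar with a green cap, 41 mm across, 29 mm high, standing loose beside the box on its +y side; origin under its centre. Bystander
- spool: reel of solder with green rims, 60 mm across, 43 mm high, standing loose off the box's lid side, towards its -y end; origin under its centre. Bystander
- tape: roll of orange tape, 68 mm across, 29 mm high, lying loose off the box's lid side, towards its +y end; origin under its centre. Bystander
- plug: red plug, 60 x 13 x 13 mm, lying in the box's middle compartment; origin under its centre. Stays there
- reel: flat blue reel, 34 mm across, 8 mm high, lying in the box's compartment at its +y end; origin under its centre. Stays there
- magnet: grey block magnet, 27 x 27 x 10 mm, lying in the box's compartment at its -y end; origin under its centre. Stays there
Mind the look-alikes: they are no part of the job. Leave any yellow look-alike of the plug alone.

How it is judged:
By the outcome, as a careful person would: the job done as asked, in the order asked, and still so for the second after the job is handed in, with the robot touching nothing.
It also fails if it takes over 61 s, if anything falls off the work surface, if the arm or the gripper's body presses on something with over 40 N, if the wrist force passes 120 N, or if a joint passes its speed limit or range.

ROBOT

A 6-joint arm with a two-finger parallel gripper is mounted at the origin on a cart in front of the work surface, level with it; the furniture and walls round the work are solid. World frame = base frame: x ahead of the robot, y to its left, z up, the work surface at z = 0. Lengths are in m, angles in rad, forces in N, time in s.
With the tool pointing down it reaches from about 0.3 to 0.85 m from the base axis. Payload 4.2 kg.
Tool frame: the origin (TCP) lies on the mounting face of the last link; the fingertips stand 191 mm ahead of it and the grasp point (between the pads) lies 172 mm ahead of it (hold_point_z is the distance from the TCP to the grasp point, in m); z points along the fingers, y is the line along which they close (so a half turn about z gives the same grasp; the last joint's range is limited). The gripper opens to 91 mm and grips with 3 to 60 N. Pads are 32 mm wide; open, the fingers measure 118 mm over their backs; the gripper's body (76 mm by 178 mm) begins 60 mm behind the grasp point.
Start: joints at [1.255, 0.32, 1.565, -0, 1.257, -0.02], TCP at [0.168, 0.55, 0.405] pointing down, gripper open.
Joint ranges: [-3.11, 3.11], [-0.84, 2.01], [0.21, 2.61], [-1.34, 4.49], [0.05, 2.63], [-2.56, 2.56]. Speed limits (rad/s): [2.57, 2.57, 3.14, 3.14, 3.14, 3.14].

INTERFACE

Orientations are given as a rotation vector (axis times angle).
In Python, from rig import * gives the robot as it stands.
- The arm moves only by the tool step_arm, never from a script. Its argument "series" is one flat list of numbers, 7 for each row, row after row: the shift along the tool's x, y, z in cm, then the turn, a rotation vector about the tool's x, y, z in degrees, then the finger opening in cm, from 0 to 9.12. A call has 1 to 5 rows; each row is the pose to reach, as a shift and turn from the pose commanded when the call began, along the tool's axes at that moment; what a row does not reach only later rows make up. A row lasts 1/8 s, in which the tool goes at most 62.5 mm and 10.7 degrees, less where a joint would pass 70% of its speed; a pose out of reach is approached as far as the arm can. A call with a gripper value outside its range is refused whole. The fingers move at their own pace and stop on an object; the grip force is fixed at half the most. Time passes only in rows, so rows that repeat a pose let the fingers close. It gives the time, the measured TCP pose, the force, the opening and the grip force at its end, in the units of the state.
- read_state(): the state, without advancing time (a new reading comes with each control period).
- snapshot(name): name is "scene" or "top"; returns (picture, depth): 384x512x3 uint8, red, green, blue; 384x512 float32, m along the optical axis (not along the pixel's ray), 0 where there is no reading.
- camera_params(name): a dict with "mtx" (3x3 intrinsics, pixels), "k1" (the pictures are not rectified: a ray, as slopes to the right and down, at radius r is drawn at 1 + k1 r^2 times it, then the intrinsics apply), "extrinsics" (4x4, takes a point from world to camera coordinates). Camera axes: x right, y down, z forward; pixel columns grow to the right and rows downward; lengths in m; the calibration is good to about 2 mm. A picture is of the moment at which its call begins. camera_params takes no time and is no camera call.
- hand_in(): hands the job in; it is judged then, once.
The state is a dict: "t": time; "qpos": joint angles; "qvel": joint speeds; "effort": joint torques, N m; "tcp_pos": TCP position; "tool_rot": TCP orientation; "force": force on the tool from outside, world axes, zero at the start; "ft_torque": the same for the moment, N m; "opening": finger opening in m; "grasp_force": force on a finger pad.
Only numpy, scipy, OpenCV 4.12 (cv2) and the standard library are available. Lean on these libraries where they do the work, as an engineer would, in place of code of your own. Each camera call takes 0.05 s, during which the arm holds its last target. There are 200 camera calls.

## Working session

There is one attempt and no reset: what is moved stays moved. The work goes in short steps, Python scripts to look and compute and a tool call to move; the robot and the scene stay as the last step left them, time stands still between calls to the robot, and variables do not carry over. Pictures are saved under pics/ and viewed, at most 10 in all, crops included, and the job is handed in when it is done.

Besides the shell and the picture viewer there is one more tool, called after ">>>" as name(argument=value, ...) on one line, values as JSON. step_arm: Moves the arm, as the interface text tells. Its arguments: {"type":"object","properties":{"series":{"type":"array"}},"required":["series"]}

```bash
ls; mkdir -p pics; cat > h.py <<'E'
from rig import *
import numpy as np, cv2
from scipy.spatial.transform import Rotation as R
def cloud(name,d):
    c=camera_params(name);K=np.array(c["mtx"]);E=np.array(c["extrinsics"])
    v,u=np.mgrid[:384,:512].astype(float)
    p=np.stack([u.ravel(),v.ravel()],1)[:,None]
    n=cv2.undistortPoints(p,K,np.array([c["k1"],0,0,0.]))[:,0]
    z=d.ravel();P=np.c_[n*z[:,None],z]
    W=(P-E[:3,3])@E[:3,:3]
    W[z==0]=np.nan
    return W.reshape(384,512,3)
E
python3 - <<'E'
from h import *
ims=[]
for n in("scene","top"):
    p,d=snapshot(n);np.savez(f"/tmp/{n}0.npz",p=p,d=d);ims.append(p)
    c=camera_params(n);E=np.array(c["extrinsics"]);print(n,(-E[:3,:3].T@E[:3,3]).round(3),c["mtx"],c["k1"])
cv2.imwrite("pics/a.png",cv2.resize(ims[0][:,:,::-1],(800,600)));cv2.imwrite("pics/b.png",cv2.resize(ims[1][:,:,::-1],(800,600)))
s=read_state();print(s)
E
```

```text
pics
scene [0.134 0.193 0.743] [[437.48815043   0.         257.26989523]
 [  0.         437.48815043 185.40207915]
 [  0.           0.           1.        ]] 0.0342272228289685
top [ 0.395 -0.162  0.908] [[378.26687174   0.         257.8837403 ]
 [  0.         378.26687174 190.53449233]
 [  0.           0.           1.        ]] 0.023072218980736827
{'t': 0.1, 'qpos': array([ 1.25501395e+00,  3.20195350e-01,  1.56552881e+00, -3.79711785e-06,
        1.25740163e+00, -2.00004771e-02]), 'qvel': array([-1.77977114e-03, -2.53779792e-03, -2.67573300e-03,  8.72552306e-05,
       -1.29069963e-03, -8.41625841e-04]), 'effort': array([ 2.05373190e-04, -4.13340962e+01, -2.32513690e+01,  7.29662832e-02,
        4.21818614e-02, -4.88103569e-05]), 'tcp_pos': array([0.16755864, 0.54988671, 0.40403383]), 'tool_rot': array([-4.62882144e-01, -3.10704870e+00,  2.37512973e-03]), 'force': array([0.00246292, 0.2378381 , 1.43208138]), 'ft_torque': array([-0.01549912, -0.07242169,  0.01070988]), 'grasp_force': 0.0, 'opening': 0.09108665618864425}
```

View pics/a.png

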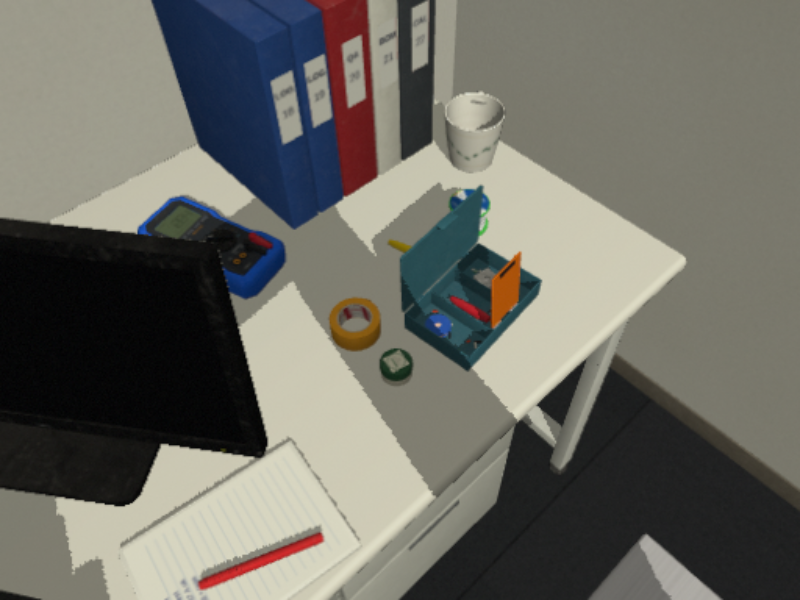

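View pics/b.png

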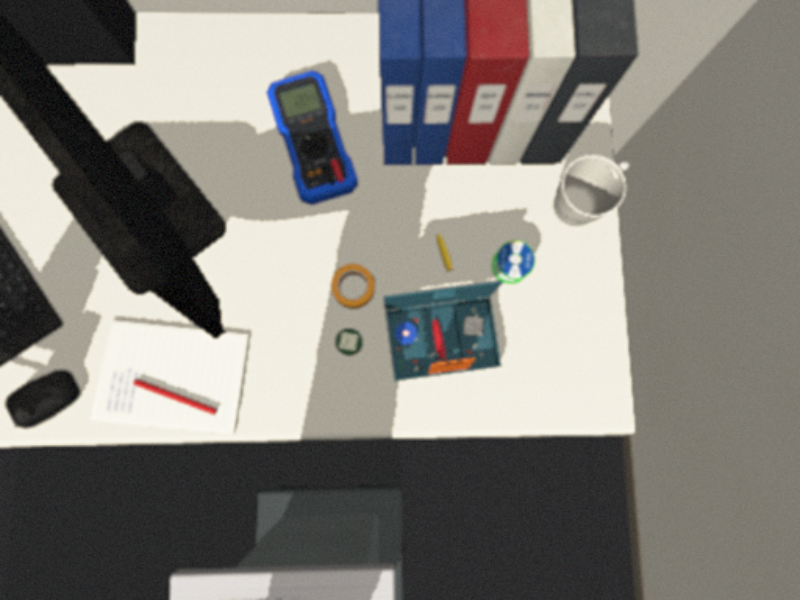

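The pictures show the teal box, at (470,290) in scene and (443,333) in top. The orange flap is upright at (507,290) scene, on the robot's side, and the lid stands at the back (445,250). The look-alikes are:
- **Orange:** the flap (507,290) against the tape roll (355,323).
- **Red:** the plug (465,308) against the red pen (260,560). The yellow plug is at (400,245).
- **Teal or green:** the box against the jar (396,364).

I choose the orange plate standing in the teal box.

```bash
python3 - <<'E'
from h import *
C={}
for n in("scene","top"):
    f=np.load(f"/tmp/{n}0.npz");p,d=f["p"],f["d"];W=cloud(n,d);C[n]=(p,W)
    hsv=cv2.cvtColor(p,cv2.COLOR_RGB2HSV);H,S,V=hsv[...,0],hsv[...,1],hsv[...,2]
    teal=((H>85)&(H<105)&(S>110)&(V>25)).astype(np.uint8)
    org=((H>3)&(H<16)&(S>190)).astype(np.uint8)
    for nm,m in(("teal",teal),("org",org)):
        k,l,st,ce=cv2.connectedComponentsWithStats(m)
        for i in np.argsort(-st[1:,4])[:3]+1:
            q=W[l==i];q=q[~np.isnan(q[:,0])]
            print(n,nm,st[i],ce[i].round(),np.percentile(q,[2,50,98],axis=0).round(3).tolist() if len(q) else 0)
        i=np.argmax(st[1:,4])+1
        q=W[l==i];q=q[~np.isnan(q[:,0])]
        if nm=="org":
            c=q.mean(0);u,s,vt=np.linalg.svd(q-c);print(c.round(4),vt.round(3),s)
        if nm=="teal":
            r=q[abs(q[:,2]-.032)<.004][:,:2].astype(np.float32);print("rim",cv2.minAreaRect(r),len(r))
            hi=q[q[:,2]>.05];c=hi.mean(0);u,s,vt=np.linalg.svd(hi-c);print("lid",c.round(4),vt.round(3),hi[:,2].max(),len(hi))
            b=q[q[:,2]<.031]
# top overview obstacles
p,W=C["top"]
for r in range(0,384,24):
    print(" ".join("%4d"%(1000*W[r,c,2]) if W[r,c,2]==W[r,c,2] else " nan" for c in range(0,512,24)), W[r,256,:2].round(2))
p=C["scene"][0];cv2.imwrite("pics/c.png",cv2.resize(p[110:245,235:360,::-1],(625,600),interpolation=cv2.INTER_CUBIC)[:600])
E
```

```text
scene teal [ 256  119   89  117 4093] [291. 180.] [[0.42, -0.318, -0.0], [0.523, -0.219, 0.027], [0.539, -0.153, 0.139]]
scene teal [310 125   3   9   9] [311. 129.] [[0.57, -0.375, 0.042], [0.576, -0.369, 0.043], [0.588, -0.359, 0.045]]
scene teal [288 128   1   3   3] [288. 129.] [[0.611, -0.331, 0.042], [0.614, -0.33, 0.043], [0.615, -0.327, 0.045]]
rim ((0.47769835591316223, -0.23592612147331238), (0.1074741929769516, 0.16056028008460999), 6.774256706237793) 278
lid [ 0.5301 -0.225   0.0989] [[-0.118  0.993 -0.007]
 [ 0.001 -0.007 -1.   ]
 [-0.993 -0.118 -0.   ]] 0.14307758545704768 1537
scene org [314 162  19  47 521] [323. 185.] [[0.427, -0.268, 0.039], [0.433, -0.24, 0.084], [0.44, -0.214, 0.125]]
scene org [277 199   2   1   2] [278. 199.] [[0.508, -0.196, 0.004], [0.509, -0.196, 0.005], [0.511, -0.196, 0.007]]
scene org [  3 182   1   1   1] [  3. 182.] [[0.651, 0.199, 0.275], [0.651, 0.199, 0.275], [0.651, 0.199, 0.275]]
[ 0.433  -0.2401  0.0834] [[ 0.066  0.063  0.996]
 [ 0.127 -0.99   0.054]
 [-0.99  -0.123  0.074]] [0.6095584  0.37520826 0.05903605]
top teal [247 181  72
[... 2317 characters left out ...]
0   -2    0    3   -3    0    1    0    1 -590 -389 -237 -118  -23 [ 0.43 -0.17]
  -1   37   -3   10    9    8    9    0    0    0    1    0    1   -1    0    0   -2 -609 -405 -251 -133  -33 [ 0.37 -0.17]
-721 -724 -722 -720 -718 -720 -718 -721 -719 -726 -716 -717 -716 -722 -715 -720 -725 -623 -420 -273 -140  -44 [ 0.25 -0.18]
-722 -729 -721 -723 -720 -725 -721 -652 -641 -635 -629 -724 -725 -713 -718 -717 -722 -645 -445 -285 -156  -56 [ 0.17 -0.18]
-721 -722 -719 -723 -720 -721 -724 -616 -504 -498 -516 -721 -723 -719 -719 -721 -718 -655 -461 -292 -172  -67 [ 0.08 -0.17]
-715 -720 -715 -723 -726 -725 -719 -205 -196 -189 -443 -720 -721 -723 -714 -721 -719 -678 -477 -312 -183  -78 [-0.01 -0.17]
```

View pics/c.png

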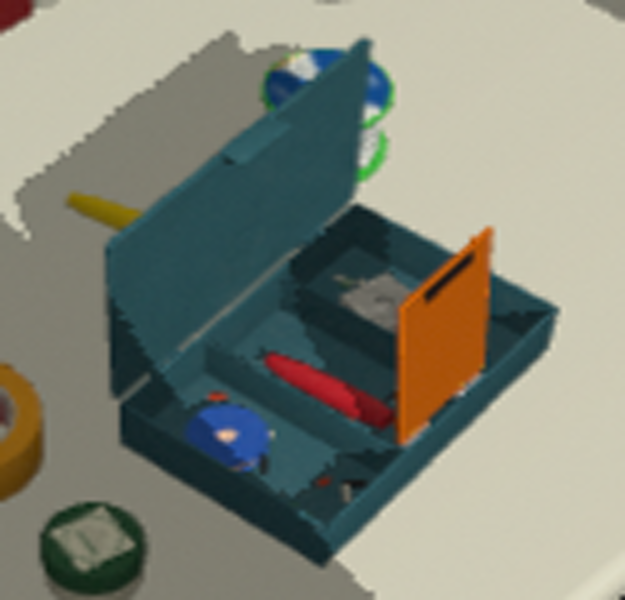

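The crop confirms the orange plate at the robot-side rim, with the lid upright behind it. The box centre is at about (0.478,-0.236) with yaw 6.8°, and the flap is at about 1.50 rad. I'll travel past the monitor with the fingers closed.

>>> step_arm(series=[-3.4,-4.8,-0.4,0,0,0,0,-6.9,-9.6,-0.8,0,0,0,0,-10.3,-14.5,-1.2,0,0,0,0,-13.8,-19.3,-1.6,0,0,0,0,-17.2,-24.1,-2,0,0,0,0])

```text
t: 0.72
tcp_pos: [0.262, 0.2675, 0.4247]
tool_rot: [0.462, 3.107, -0.0]
force: [0.8, -0.0, 0.5]
opening: 0.044
grasp_force: 0.0
```

>>> step_arm(series=[-3.4,-4.8,-0.4,0,0,0,0,-6.9,-9.6,-0.8,0,0,0,0,-10.3,-14.5,-1.2,0,0,0,0,-10.3,-14.5,-1.2,0,0,-10,0,-10.3,-14.5,-1.2,0,0,-20,0])

```text
t: 1.35
tcp_pos: [0.3182, 0.0994, 0.4366]
tool_rot: [0.087, -3.14, -0.0]
force: [0.7, 0.1, -0.3]
opening: 0.0007
grasp_force: 0.0
```

```bash
cat >> h.py <<'E'
BC=np.array([.478,-.236,0]);BX=np.array([.993,.118,0]);BY=np.array([-.118,.993,0])
def rep():
    s=read_state();r=R.from_rotvec(s["tool_rot"]).as_matrix();tip=s["tcp_pos"]+.191*r[:,2]
    f=lambda v:(1000*np.array([(v-BC)@BX,(v-BC)@BY,v[2]])).round(1)
    print("t",s["t"],"tcp",s["tcp_pos"].round(3),"tip in box mm",f(tip),"tcp box",f(s["tcp_pos"]),"F",s["force"].round(1),"q",s["qpos"].round(2),"open",s["opening"])
    print("tool x,y,z in box",(np.array([BX,BY,[0,0,1]])@r).round(3).tolist())
E
python3 -c "from h import *;rep()"
```

```text
t 1.35 tcp [0.318 0.099 0.437] tip in box mm [-119.1  351.9  245.6] tcp box [-119.1  351.9  436.6] F [ 0.7  0.1 -0.3] q [ 0.27 -0.1   1.97  0.    1.27 -1.36] open 0.0006637858079710647
tool x,y,z in box [[-0.998, 0.063, -0.0], [0.063, 0.998, 0.0], [0.0, 0.0, -1.0]]
```

>>> step_arm(series=[-0.5,-6,0,0,0,0,0,-0.9,-12,0,0,0,0,0,-1.4,-18,0,0,0,0,0,-1.8,-24,0,0,0,0,0,-2.3,-30,0,0,0,0,0])

```text
t: 1.98
tcp_pos: [0.3567, -0.1998, 0.4366]
tool_rot: [-0.082, 3.14, 0.001]
force: [1.9, 0.7, 0.3]
opening: 0.0004
grasp_force: 0.0
```

>>> step_arm(series=[-0.4,-5.1,0,0,0,-3.6,0,-0.4,-5.1,0,0,0,-3.6,0,-0.4,-5.1,0,0,0,-3.6,0])

```text
t: 2.35
tcp_pos: [0.3635, -0.248, 0.4362]
tool_rot: [0.181, -3.135, -0.003]
force: [-1.2, 0.1, 0.4]
opening: 0.0004
grasp_force: 0.0
```

```bash
python3 - <<'E'
from h import *
rep()
p,d=snapshot("scene");cv2.imwrite("pics/d.png",cv2.resize(p[60:300,180:500,::-1],(800,600)))
E
```

```text
t 2.35 tcp [ 0.364 -0.248  0.436] tip in box mm [-115.3    1.9  245.2] tcp box [-115.1    1.6  436.2] F [-1.2  0.1  0.4] q [-0.63  0.08  1.79  0.    1.27 -2.31] open 0.00036722689206943553
tool x,y,z in box [[-1.0, 0.003, -0.001], [0.003, 1.0, 0.002], [0.001, 0.002, -1.0]]
```

View pics/d.png

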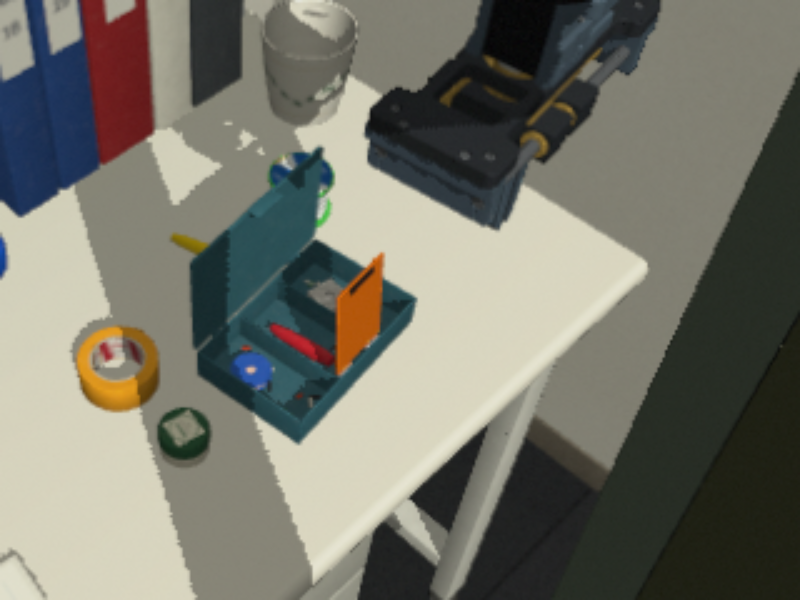

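```bash
python3 - <<'E'
from h import *
s=read_state();r=R.from_rotvec(s["tool_rot"]).as_matrix()
for n in("scene","top"):
    c=camera_params(n);E=np.array(c["extrinsics"])
    P=np.array([s["tcp_pos"],s["tcp_pos"]+.191*r[:,2],BC])
    q=cv2.projectPoints(P,cv2.Rodrigues(E[:3,:3])[0],E[:3,3],np.array(c["mtx"]),np.array([c["k1"],0,0,0.]))[0][:,0];print(n,q, ((q-[180,60])*2.5) if n=="scene" else q*1.5625)
E
```

```text
scene [[401.30427753  33.65851693]
 [370.74112411 144.09992979]
 [301.64093645 198.63881935]] [[553.26069383 -65.85370767]
 [476.85281027 210.24982447]
 [304.10234111 346.59704837]]
top [[321.84036141 278.13573588]
 [301.33789407 270.88150373]
 [281.69671834 217.4921971 ]] [[502.87556471 434.58708731]
 [470.84045949 423.25234958]
 [440.1511224  339.83155797]]
```

```bash
python3 - <<'E'
from h import *
for n in("scene","top"):
    p,d=snapshot(n);W=cloud(n,d);V=W-BC;B=np.stack([V@BX,V@BY,W[...,2]],-1)*1000
    m=(B[...,2]>160)&(abs(B[...,0]+115)<130)&(abs(B[...,1])<130)
    q=B[m];print(n,len(q),np.percentile(q,[1,50,99],axis=0).round() if len(q) else "")
    for z in range(160,340,15):
        k=q[(q[:,2]>=z)&(q[:,2]<z+15)]
        if len(k)>3: print(z,len(k),k[:,:2].min(0).round(),k[:,:2].max(0).round())
E
```

```text
scene 10089 [[-153.  -74.  280.]
 [-131.   28.  381.]
 [ -80.   92.  494.]]
235 12 [-133.   -5.] [-127.   11.]
250 45 [-133.   -6.] [-129.   14.]
265 48 [-133.   -7.] [-130.   15.]
280 29 [-133.   -8.] [-131.   15.]
310 37 [-152.  -73.] [-81.  84.]
325 815 [-154.  -77.] [-77.  85.]
top 21685 [[-181.  -53.  366.]
 [-122.   15.  618.]
 [ -58.  112.  652.]]
325 28 [-89.  29.] [-77.  80.]
```

>>> step_arm(series=[0,-0.2,5,0,0,0,0,0,-0.2,10,0,0,0,0,0,-0.2,15,0,0,0,0,-2,-0.2,15,0,0,0,0,-3.6,-0.2,15,0,0,0,0])

```text
t: 3.12
tcp_pos: [0.4023, -0.2462, 0.2887]
tool_rot: [-0.184, 3.132, -0.004]
force: [-0.7, -0.3, 0.5]
opening: 0.0006
grasp_force: 0.0
```

```bash
python3 -c "from h import *;rep()"
```

```text
t 3.125 tcp [ 0.402 -0.246  0.289] tip in box mm [-75.6  -1.7  97.7] tcp box [-76.3  -1.2 288.7] F [-0.7 -0.3  0.5] q [-0.57  0.27  1.96  0.    0.9  -2.26] open 0.0005984868401210987
tool x,y,z in box [[-1.0, 0.001, 0.004], [0.001, 1.0, -0.003], [-0.004, -0.003, -1.0]]
```

>>> step_arm(series=[-1.7,0,0.3,0,0,0,0,-3.2,0,0.7,0,0,0,0,-4.7,0,1.3,0,0,0,0,-6.2,0,2.1,0,0,0,0,-7.2,0,3.1,0,0,0,0])

```text
t: 3.75
tcp_pos: [0.4722, -0.2377, 0.2549]
tool_rot: [0.183, -3.136, -0.001]
force: [-1.3, -0.2, -0.3]
opening: 0.0001
grasp_force: 0.4
```

```bash
cat >> h.py <<'E'
def orange(tag):
    for n in("scene","top"):
        p,d=snapshot(n);W=cloud(n,d);V=W-BC;B=np.stack([V@BX,V@BY,W[...,2]],-1)*1000
        hsv=cv2.cvtColor(p,cv2.COLOR_RGB2HSV);H,S=hsv[...,0],hsv[...,1]
        q=B[(H>3)&(H<16)&(S>190)&(abs(B[...,0])<80)&(abs(B[...,1])<60)]
        if len(q)>5:
            print(n,"orange",len(q),np.percentile(q,[3,50,97],axis=0).round().tolist(),"ang",np.polyfit(q[:,0],q[:,2],1).round(2))
        t=B[(H>85)&(H<105)&(S>110)&(abs(B[...,1])<90)&(abs(B[...,0])<90)&(B[...,2]>45)]
        if len(t)>5: print(n,"lid",len(t),np.percentile(t,[3,50,97],axis=0).round().tolist())
        cv2.imwrite(f"pics/{tag}_{n}.png",cv2.resize(p[90:270,220:460,::-1],(800,600)))
E
python3 -c "
from h import *
rep();orange('e')"
```

```text
t 3.75 tcp [ 0.472 -0.238  0.255] tip in box mm [-6.1 -1.  63.9] tcp box [ -6.   -1.  254.9] F [-1.3 -0.2 -0.3] q [-0.49  0.39  1.88  0.    0.87 -2.18] open 8.319883962046136e-05
tool x,y,z in box [[-1.0, 0.002, -0.0], [0.002, 1.0, 0.0], [0.0, 0.0, -1.0]]
scene orange 346 [[-43.0, -12.0, 11.0], [-22.0, 11.0, 45.0], [-2.0, 28.0, 56.0]] ang [ 0.17 47.24]
scene lid 494 [[47.0, -27.0, 47.0], [53.0, 58.0, 94.0], [55.0, 79.0, 142.0]]
top orange 88 [[-43.0, -25.0, 33.0], [-39.0, 20.0, 37.0], [2.0, 37.0, 250.0]] ang [  1.93 130.96]
top lid 24 [[53.0, 59.0, 56.0], [54.0, 67.0, 99.0], [54.0, 74.0, 130.0]]
```

>>> step_arm(series=[-0.5,0,1.2,0,0,0,0,-1,0,2.2,0,0,0,0,-1.1,0,3,0,0,0,0,-1.1,0,3.2,0,0,0,0,-1.1,0,3.3,0,0,0,0])

```text
t: 4.47
tcp_pos: [0.4821, -0.2366, 0.2226]
tool_rot: [0.182, -3.136, -0.0]
force: [0.0, 0.5, 0.4]
opening: 0.0007
grasp_force: 0.3
```

```bash
python3 -c "
from h import *
rep();orange('f')"
```

```text
t 4.475 tcp [ 0.482 -0.237  0.223] tip in box mm [ 4.  -1.1 31.6] tcp box [  4.   -1.1 222.6] F [0.  0.5 0.4] q [-0.48  0.44  1.89  0.    0.8  -2.16] open 0.0006518171613535623
tool x,y,z in box [[-1.0, 0.002, -0.0], [0.002, 1.0, 0.0], [0.0, 0.0, -1.0]]
scene orange 122 [[-27.0, 7.0, 29.0], [-10.0, 18.0, 31.0], [7.0, 28.0, 33.0]] ang [-0.18 28.57]
scene lid 446 [[45.0, -14.0, 49.0], [53.0, 42.0, 122.0], [55.0, 79.0, 142.0]]
top orange 90 [[-42.0, -26.0, 29.0], [-34.0, -9.0, 32.0], [4.0, 35.0, 219.0]] ang [ 1.45 89.09]
top lid 10 [[-37.0, 60.0, 99.0], [54.0, 70.0, 117.0], [54.0, 74.0, 416.0]]
```

>>> step_arm(series=[0,0,0.1,0,0,0,0,0,0,0.2,0,0,0,0])

```text
t: 4.82
tcp_pos: [0.4823, -0.2367, 0.2223]
tool_rot: [-0.182, 3.136, -0.001]
force: [-3.0, 0.6, 14.9]
opening: 0.0005
grasp_force: 7.6
```

>>> step_arm(series=[0,0,0.1,0,0,0,0,0,0,0.1,0,0,0,0])

```text
t: 5.08
tcp_pos: [0.4822, -0.2367, 0.2222]
tool_rot: [-0.182, 3.135, -0.001]
force: [-4.0, 2.2, 16.5]
opening: 0.0006
grasp_force: 8.4
```

>>> step_arm(series=[0,0,-1,0,0,0,0,2,0,-5,0,0,0,0,2,0,-10.5,0,0,0,0,2,0,-16,0,0,0,0,2,0,-16.5,0,0,0,0])

```text
t: 5.7
tcp_pos: [0.463, -0.2393, 0.3893]
tool_rot: [-0.182, 3.128, -0.008]
force: [-0.5, -0.8, -0.8]
opening: 0.0001
grasp_force: 0.0
```

```bash
python3 -c "
from h import *
rep();orange('g')"
```

```text
t 5.7 tcp [ 0.463 -0.239  0.389] tip in box mm [-13.8  -2.6 198.3] tcp box [-15.3  -1.5 389.3] F [-0.5 -0.8 -0.8] q [-0.5   0.24  1.71  0.    1.17 -2.19] open 0.00013649037400705673
tool x,y,z in box [[-1.0, 0.002, 0.008], [0.002, 1.0, -0.006], [-0.008, -0.006, -1.0]]
scene orange 961 [[-42.0, -27.0, 28.0], [-2.0, 1.0, 31.0], [43.0, 27.0, 33.0]] ang [-1.000e-02  3.047e+01]
scene lid 1463 [[50.0, -66.0, 48.0], [53.0, 13.0, 94.0], [55.0, 76.0, 141.0]]
top orange 199 [[-41.0, 6.0, 28.0], [3.0, 17.0, 31.0], [32.0, 37.0, 384.0]] ang [-3.07 81.99]
```

View pics/g_scene.png

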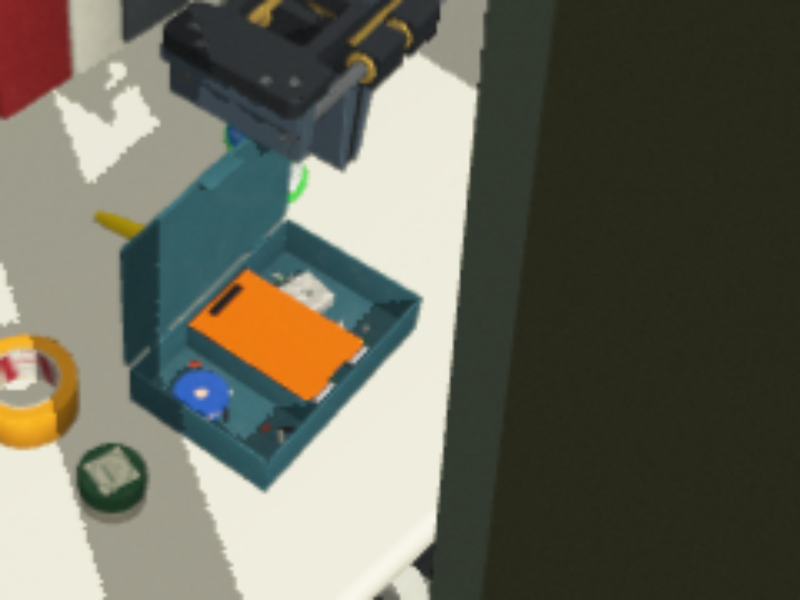

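The flap lies flat over the middle compartment, around (275,335), with the box unmoved. Next I reach over the lid.

>>> step_arm(series=[-5.5,0,0,0,0,0,0,-11,0,0,0,0,0,0,-12,0,0,0,0,0,0,-12,0,4.5,0,0,0,0,-12,0,8.5,0,0,0,0])

```text
t: 6.42
tcp_pos: [0.5805, -0.2248, 0.2968]
tool_rot: [0.182, -3.133, -0.002]
force: [-0.1, 0.5, 0.2]
opening: 0.0008
grasp_force: 0.0
```

>>> step_arm(series=[0,0,0,0,0,0,0])

```text
t: 6.55
tcp_pos: [0.5796, -0.2246, 0.2952]
tool_rot: [0.181, -3.126, -0.007]
force: [0.3, -1.2, 0.5]
opening: 0.0003
grasp_force: 0.0
```

```bash
python3 -c "
from h import *
rep()"
```

```text
t 6.55 tcp [ 0.58  -0.225  0.295] tip in box mm [100.4   0.4 104.2] tcp box [102.2  -0.7 295.2] F [ 0.3 -1.2  0.5] q [-0.39  0.48  1.6  -0.    1.07 -2.07] open 0.00034045308256310257
tool x,y,z in box [[-1.0, 0.002, -0.01], [0.002, 1.0, 0.005], [0.01, 0.005, -1.0]]
```

>>> step_arm(series=[2.9,0,0,0,0,0,0,4.6,0,0,0,0,0,0,6.4,0,0.7,0,0,0,0,8.1,0,2,0,0,0,0,9.4,0,3.4,0,0,0,0])

```text
t: 7.18
tcp_pos: [0.4879, -0.2365, 0.2676]
tool_rot: [-0.181, 3.132, -0.004]
force: [1.3, -0.7, 1.7]
opening: 0.0003
grasp_force: 1.2
```

```bash
python3 -c "
from h import *
rep();orange('i')"
```

```text
t 7.175 tcp [ 0.488 -0.236  0.268] tip in box mm [10.4 -2.1 76.6] tcp box [  9.7  -1.6 267.6] F [ 1.3 -0.7  1.7] q [-0.47  0.39  1.83 -0.    0.91 -2.16] open 0.00030806282160127243
tool x,y,z in box [[-1.0, 0.003, 0.004], [0.003, 1.0, -0.003], [-0.004, -0.003, -1.0]]
scene orange 185 [[-42.0, -12.0, 28.0], [-24.0, 14.0, 31.0], [-13.0, 27.0, 33.0]] ang [1.000e-02 3.075e+01]
scene lid 574 [[-33.0, 8.0, 46.0], [-8.0, 57.0, 77.0], [37.0, 79.0, 93.0]]
top orange 11 [[-42.0, -27.0, 30.0], [-40.0, 17.0, 31.0], [-38.0, 22.0, 34.0]] ang [ 0.27 42.41]
top lid 60 [[-40.0, -59.0, 47.0], [-33.0, 7.0, 88.0], [37.0, 43.0, 92.0]]
```

View pics/i_scene.png

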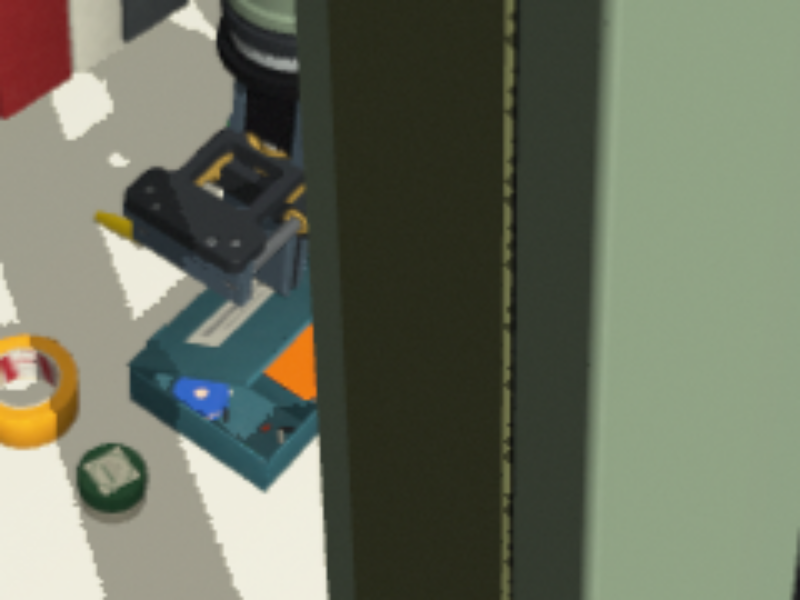

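>>> step_arm(series=[0.8,0,1.4,0,0,0,0,1.2,0,2.4,0,0,0,0,1.3,0,3,0,0,0,0,1.3,0,3.3,0,0,0,0,1.3,0,3.3,0,0,0,0])

```text
t: 7.9
tcp_pos: [0.4753, -0.2373, 0.2325]
tool_rot: [0.182, -3.135, -0.001]
force: [-0.3, 0.2, -0.3]
opening: 0.0005
grasp_force: 0.0
```

```bash
python3 -c "
from h import *
rep()"
```

```text
t 7.9 tcp [ 0.475 -0.237  0.232] tip in box mm [-3.  -0.8 41.5] tcp box [ -2.9  -1.  232.5] F [-0.3  0.2 -0.3] q [-0.48  0.42  1.9   0.    0.82 -2.17] open 0.0005415712071848056
tool x,y,z in box [[-1.0, 0.002, -0.001], [0.002, 1.0, 0.001], [0.001, 0.001, -1.0]]
```

>>> step_arm(series=[0.5,0,-0.6,0,0,0,0,2.5,0,-0.6,0,0,0,0,2.5,0,0,0,0,0,0,2.5,0,0.5,0,0,0,0,2.5,0,0.6,0,0,0,0])

```text
t: 8.52
tcp_pos: [0.4508, -0.2404, 0.2267]
tool_rot: [0.183, -3.136, -0.0]
force: [-2.0, 0.5, 8.3]
opening: 0.0005
grasp_force: 4.3
```

>>> step_arm(series=[0,0,0.1,0,0,0,0,0,0,0.1,0,0,0,0])

```text
t: 8.78
tcp_pos: [0.4507, -0.2403, 0.2267]
tool_rot: [0.183, -3.136, 0.0]
force: [-2.5, 0.6, 10.2]
opening: 0.0005
grasp_force: 5.2
```

>>> step_arm(series=[0,0,0.2,0,0,0,0,0,0,0.2,0,0,0,0,0,0,0.2,0,0,0,0])

```text
t: 9.15
tcp_pos: [0.4507, -0.2403, 0.2264]
tool_rot: [-0.183, 3.136, -0.001]
force: [-7.5, 1.0, 24.4]
opening: 0.0004
grasp_force: 12.0
```

>>> step_arm(series=[0,0,-1,0,0,0,0,0,0,-6,0,0,0,0,0,0,-12,0,0,0,0,4,0,-16,0,0,0,0,8,0,-20,0,0,0,0])

```text
t: 9.78
tcp_pos: [0.3706, -0.2496, 0.425]
tool_rot: [-0.184, 3.136, -0.001]
force: [0.0, -0.1, 0.0]
opening: 0.0006
grasp_force: 0.0
```

>>> step_arm(series=[0,5,0,0,0,0,0,0,10,0,0,0,0,0,0,15,0,0,0,0,0,0,20,0,0,0,0,0,0,20,0,0,0,0,0])

```text
t: 10.4
tcp_pos: [0.3475, -0.0486, 0.4238]
tool_rot: [-0.191, 3.135, 0.001]
force: [-0.3, 0.6, -0.4]
opening: 0.0004
grasp_force: 0.0
```

```bash
python3 - <<'E'
from h import *
rep()
ims=[]
for n in("scene","top"):
    p,d=snapshot(n);ims.append(p);W=cloud(n,d);V=W-BC;B=np.stack([V@BX,V@BY,W[...,2]],-1)*1000
    hsv=cv2.cvtColor(p,cv2.COLOR_RGB2HSV);H,S=hsv[...,0],hsv[...,1]
    q=B[(H>85)&(H<105)&(S>110)&(abs(B[...,1])<90)&(abs(B[...,0])<90)&(B[...,2]>30)&(B[...,2]<80)]
    if len(q)>20: print(n,len(q),np.percentile(q,[2,50,98],axis=0).round(1).tolist(),np.polyfit(q[:,0],q[:,2],1).round(3)); print(cv2.minAreaRect(q[:,:2].astype(np.float32)))
cv2.imwrite("pics/j.png",np.vstack([cv2.resize(ims[0][:,:,::-1],(400,300)),cv2.resize(ims[1][:,:,::-1],(400,300))]))
E
```

```text
t 10.4 tcp [ 0.347 -0.049  0.424] tip in box mm [-107.4  201.6  232.8] tcp box [-107.5  201.5  423.8] F [-0.3  0.6 -0.4] q [-0.17 -0.06  1.97  0.    1.23 -1.87] open 0.0003627623941876326
tool x,y,z in box [[-1.0, -0.004, 0.001], [-0.004, 1.0, 0.001], [-0.001, 0.001, -1.0]]
scene 268 [[-55.7, -75.7, 30.6], [-50.0, -27.9, 34.6], [46.1, 79.7, 37.1]] [-9.0000e-03  3.4034e+01]
((-5.043407440185547, 1.0831451416015625), (162.18833923339844, 103.00962829589844), 87.59402465820312)
top 373 [[-48.5, -74.0, 32.8], [9.8, 38.3, 35.6], [50.3, 74.0, 38.8]] [2.0000e-03 3.5681e+01]
((0.5912284851074219, -0.9098587036132812), (151.81979370117188, 102.17230987548828), 89.6514663696289)
```

View pics/j.png

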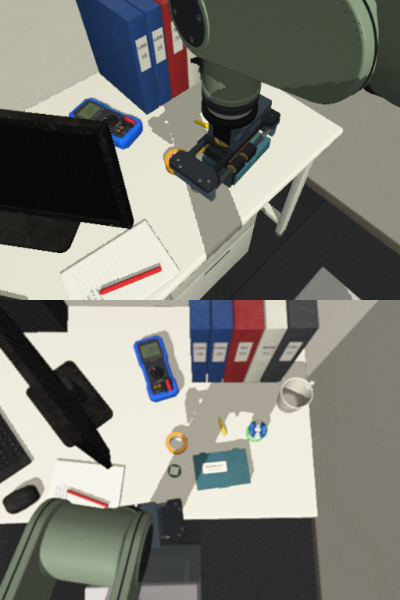

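The lid is flat and shut at top-view (222,468), with its top at 36 mm and no slope. The box and the things round it have not moved, and the arm is clear.

```bash
python3 -c "
from rig import *
print(hand_in())"
```

```text
the job is handed in; nothing more can be done
None
```

The job is handed in: I folded the orange flap flat, then pressed the lid fully shut (top at 36 mm, level); the box stayed where it was, the things round it look undisturbed, and the arm is clear after about 10 s of the 61 s allowed.

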